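Clamp the clay roller's drive gear on its shaft

TASK

Get the clay roller's drive gear fixed on its shaft: turn the shaft by its crank until the flat on it faces straight up at the clamp screw in the gear hub, then stand the larger T-handled hex key fully home in that screw and turn it clockwise until it is nipped up to about 0.4 newton metres, taking care not to force it beyond that nor to run it down on the round of the shaft. Leave the key standing in the screw, let go, and leave everything else on the table, the small key included, where it is.

Things in the scene. Friction and masses are not known exactly. Their poses are not given: they have to be found in the camera images.
- roller: bench clay roller, bolted down: grey base plate 270 x 320 x 22 mm, grey side frames, wooden roller, pair of steel gears (142 mm high). Origin on the table straight below the clamp screw; z up, y along the drive shaft (crank on the -y end), x towards the wooden roller. The near gear's hub, which does not turn, is a 68 mm steel cylinder on the shaft; the gear's disc is 32 to 46 mm to +y of the screw.
- shaft: drive shaft, a 30 mm steel bar along the roller's y, turning with its crank. Origin on its axis 85 mm above the table, below the screw. z points straight out of the flat; the flat faces the screw when z is upright. Starts leaning 0.6 to 1.2 rad over to the roller's +x (positive about y). About 0.3 N m turns it (5 N at the grip); it stays where it is left. Free to turn while the screw is up.
- flat (a point): middle of the part of the flat in plain view, on the bar between the hub and the -y side frame: 57 mm to -y of the screw, 13 mm out from the axis. The flat is 15 mm wide, cut 2 mm deep along the whole bar. z out of the flat, y along the bar.
- crank_grip (a point): middle of the crank's round wooden grip: 20 mm thick, 60 mm long, parallel to the shaft, 70 mm from its axis, crank arm at its inboard end. In the shaft's frame it is at (-33.6, -181, 61.4) mm: the arm leans 0.5 rad from the flat's direction. With the flat up, the grip is 33.6 mm to the roller's -x of the axis and 146 mm above the table. It can roll between the fingers as the crank turns.
- screw: clamp screw upright on top of the hub: 33 mm round steel head, hexagon socket 18 mm across flats, 18 mm deep. Origin in the middle of the socket's mouth, about 145 mm above the table; z up; x square to one of the six socket faces. Clockwise from above it goes down 2 mm per rad at a steady 0.15 to 0.2 N m until its nose meets the shaft. It stays where it is left.
- nose: the screw's flat 13 mm brass nose, hidden in the hub, moving up and down with the screw; origin at its lower face. It meets the flat after 1.2 to 2 rad of screw turning from the start (feel for it), or the round, wrongly, after 0.2 to 1 rad. From there the key's torque climbs by about 0.4 N m per rad. 0.3 N m is just tight enough, 0.5 N m is overdone; once let go the screw stays tight.
- key: larger T-handled hex key, 0.18 to 0.28 kg, upright in the stand: hexagon shank 17 mm across flats, last 6 mm tapered; crossbar 100 x 14 x 14 mm. Origin in the middle of the tip, z up; the bar lies along x, its centre 90 mm above the tip. Fits the socket when its x is a multiple of 60 degrees from the screw's x, with some 6 degrees (0.2 rad under load) and 0.5 mm of play each way. Home: tip 18 mm below the mouth.
- key_small: the smaller T-handled key, too thin for the screw: shank 10 mm, bar 70 x 12 x 12 mm, 75 mm above the tip. It stands in the other hole of the stand. Leave it.
- stand: wooden key stand, fixed, 150 x 66 x 45 mm, origin under its middle, with two 21 mm round holes 35 mm deep at x = -45 and +45 mm. Either key may be in either hole; the bars lie roughly along its y, the larger one's 100 mm above the table.
- pot: brown thrown pot, 98 mm high, 100 mm wide, origin under its middle. Bystander.
- slip_tub: white lidded glaze tub, 96 mm wide, 50 mm high, origin under its middle. Bystander.
- wrench: steel spanner, 135 mm long, lying flat, origin under its middle. Bystander.
- brush: brush with wooden handle, 160 mm long, lying flat, origin under its middle. Bystander.
- rib: round wooden rib, 84 mm wide, 8 mm thick, origin under its middle. Bystander.
- glaze_jar: glaze jar, 68 mm wide, 85 mm high, origin under its middle. Bystander.
- brick: white kiln brick, 110 x 75 x 50 mm, origin under its middle. Bystander.
Mind the look-alikes: they are no part of the job. Leave any orange or white look-alike of the key alone.

How it is judged:
On the way, in this order (a step that is already met when the one before it is completed fails the run):
1. the shaft's flat faces straight up at the screw (within 0.1 rad), the screw's nose still clear of it (angle between the z axis of shaft and the z axis of roller, either way round below 0.1 rad and contact force between nose and shaft below 1 N), for 0.3 s.
2. the larger key is fully home in the screw's socket (horizontal distance between key and screw below 0.004 m and z of key in the frame of screw below -0.014 m and angle between key's own z axis and vertical below 0.15 rad), for 0.2 s.
3. the screw, driven by the key, presses on the flat with more than 60 N (about 0.3 N m on the key) (all of step 2 and contact force between nose and shaft above 60 N and angle between the z axis of shaft and the z axis of roller, either way round below 0.1 rad), for 0.2 s.
At the end, for the whole second after the job is handed in: The screw's nose presses on the shaft with more than 40 N, the flat faces up within 0.1 rad, and the larger key stands at rest in the socket, its tip at least 14 mm below the mouth and within 4 mm of the screw's axis, leaning less than 0.15 rad, released (all of step 2 and contact force between nose and shaft above 40 N and angle between the z axis of shaft and the z axis of roller, either way round below 0.1 rad and linear speed of key below 0.02 m/s and angular speed of shaft below 0.05 rad/s); the robot touches nothing.
It fails at once if the screw is forced: its nose presses with more than 180 N (about 0.52 N m on the key) (contact force between nose and shaft above 180 N).
It fails at once if the screw is run down on the shaft with the flat more than 0.2 rad off (contact force between nose and shaft above 15 N and angle between the z axis of shaft and the z axis of roller, either way round above 0.2 rad).
It fails at once if a bystander or the small key is moved by more than 20 mm (distance of any of pot, slip_tub, wrench, brush, rib, glaze_jar, brick, key_small from where it was at the start of the episode above 0.02 m).
It also fails if it takes over 72 s, if anything falls off the work surface, if the arm or the gripper's body presses on something with over 40 N, if the wrist force passes 120 N, or if a joint passes its speed limit or range.

ROBOT

A 7-joint arm with a two-finger parallel gripper is mounted at the origin on the work surface. World frame = base frame: x ahead of the robot, y to its left, z up, the work surface at z = 0. Lengths are in m, angles in rad, forces in N, time in s.
With the tool pointing down it reaches from about 0.425 to 0.925 m from the base axis. Payload 6.8 kg.
Tool frame: the origin (TCP) lies between the finger pads; the fingertips stand 22 mm ahead of it and the grasp point (between the pads) lies 3 mm ahead of it; z points along the fingers, y is the direction in which the jaws open and shut (so a half turn about z gives the same grasp; the last joint's range is limited). The gripper opens to 85 mm and grips with 20 to 120 N. Pads are 22 mm wide; open, the fingers measure 114 mm over their backs; the gripper's body (76 mm by 85 mm) begins 54 mm behind the grasp point. The pads swing forward as they close: fully open they stand 13 mm farther back than shut.
Start: joints at [1.17, 0.477, 0.022, 1.555, -0.011, 1.109, -0.083], TCP at [0.195, -0.646, 0.253] pointing down, gripper open.
Joint ranges: [-2.96, 2.96], [-0.34, 2.1], [-1.41, 1.46], [0.24, 2.44], [-1.37, 4.51], [0.17, 1.92], [-2.96, 2.96]. Speed limits (rad/s): [2.39, 2.39, 3.14, 3.14, 3.14, 3.14, 3.14].

INTERFACE

Orientations are given as a unit quaternion [w, x, y, z].
In Python, from station import bot gives the robot as it stands. The module is installed in compiled form; this text tells all that it offers.
- The arm moves only by the tool drive_tool, never from a script. Its argument "series" is one flat list of numbers, 7 for each row, row after row: the opening, from -1 (shut) to 1 (fully open), then the shift along the tool's x, y, z in mm, then the turn, a rotation vector about the tool's x, y, z in rad. In form: [jaw, x, y, z, wx, wy, wz, jaw, x, y, z, wx, wy, wz, ...]. A call has 1 to 12 rows; each row shifts and turns the commanded pose from where the row before left it, along the tool's axes as they then stand; what a row does not reach is not made up. A row lasts 1/8 s, in which the tool goes at most 62.5 mm and 10.7 degrees, less where a joint would pass 70% of its speed; a pose out of reach is approached as far as the arm can. A call with a gripper value outside its range is refused whole. The fingers move at their own pace and stop on an object; "force" is the grip in N (left out, the last holds). Time passes only in rows, so rows that do not move let the fingers close. It gives the time, the measured TCP pose, the force and the opening at its end, in the units of the state.
- bot.get_obs(): the state, without advancing time (a new reading comes with each control period).
- bot.read_camera(name): name is "side" or "top"; returns a dict with "pixels" (400x640x3 uint8, blue, green, red), "camera_matrix" (3x3 intrinsics, pixels), "distortion" ([k1, k2, p1, p2, k3] as OpenCV has them; the pictures are not rectified), "rvec" (rotation vector, rad) and "tvec" (3), from world to camera coordinates, as OpenCV has them. Camera axes: x right, y down, z forward; pixel columns grow to the right and rows downward; lengths in m; the calibration is good to about 2 mm. A picture is of the moment at which its call begins. There is no depth.
- bot.hand_in(): hands the job in, once; it reports no verdict.
The state is a dict: "t": time; "q": joint angles; "joint_vel": joint speeds; "joint_torque": joint torques, N m; "eef_pos": TCP position; "tool_rot": TCP orientation; "contact_force": force on the tool from outside, world axes, zero at the start; "torque": the same for the moment, N m; "gripper_width": opening from 0.0 (shut) to 1.0 (fully open).
Only numpy, scipy, OpenCV 4.12 (cv2) and the standard library are available. Lean on these libraries where they do the work, as an engineer would, in place of code of your own. Each camera call takes 0.05 s, during which the arm holds its last target. There are 200 camera calls.

## Working session

There is one attempt and no reset: what is moved stays moved. The work goes in short steps, Python scripts to look and compute and a tool call to move; the robot and the scene stay as the last step left them, time stands still between calls to the robot, and variables do not carry over. Pictures are saved under pics/ and viewed, about 8 in all and at most 12, crops included, and the job is handed in when it is done.

Besides the shell and the picture viewer there is one more tool, called after "Request:" by a JSON object that holds its "op" and its "data", one argument or row to a line. drive_tool: Moves the arm, as the interface text tells. Its arguments: {"type":"object","properties":{"series":{"type":"array"},"force":{"type":"number"}},"required":["series"]}

```bash
mkdir -p pics; cat > h.py <<'E'
import numpy as np, cv2
from station import bot
from scipy.spatial.transform import Rotation as R
def cam(n):
    c=bot.read_camera(n); c['pixels']=np.asarray(c['pixels']); c['K']=np.array(c['camera_matrix'],float); c['D']=np.array(c['distortion'],float)
    c['R']=cv2.Rodrigues(np.array(c['rvec'],float))[0]; c['t']=np.array(c['tvec'],float).ravel(); return c
def ray(c,uv):
    p=cv2.undistortPoints(np.array(uv,float).reshape(-1,1,2),c['K'],c['D']).reshape(-1,2)
    d=np.c_[p,np.ones(len(p))]@c['R']; return -c['R'].T@c['t'],d
def onz(c,uv,z):
    o,d=ray(c,uv); return o+d*((z-o[2])/d[:,2])[:,None]
def proj(c,P):
    return cv2.projectPoints(np.array(P,float).reshape(-1,1,3),np.array(c['rvec'],float),np.array(c['tvec'],float),c['K'],c['D'])[0].reshape(-1,2)
def tri(c1,u1,c2,u2):
    o1,d1=ray(c1,u1);o2,d2=ray(c2,u2);d1=d1[0];d2=d2[0]
    s=np.linalg.lstsq(np.c_[d1,-d2],o2-o1,rcond=None)[0];a=o1+s[0]*d1;b=o2+s[1]*d2
    return (a+b)/2,np.linalg.norm(a-b)
def st():
    o=bot.get_obs(); print('t',o['t'],'p',np.round(o['eef_pos'],4),'R',np.round(R.from_quat(np.array(o['tool_rot'])[[1,2,3,0]]).as_matrix(),3).tolist(),'F',np.round(o['contact_force'],2),'M',np.round(o['torque'],3),'w',o['gripper_width'],'q',np.round(o['q'],3)); return o
E
python3 - <<'E'
from h import *
st()
for n in('top','side'):
    c=cam(n); cv2.imwrite(f'pics/{n}0.png',c['pixels']); print(n,c['K'].tolist(),-c['R'].T@c['t'],c['R'].round(3).tolist())
    np.save(f'pics/{n}0.npy',c,allow_pickle=True)
E
```

```text
t 0.0 p [ 0.1947 -0.6458  0.2523] R [[0.957, 0.289, -0.001], [0.289, -0.957, 0.002], [-0.0, -0.002, -1.0]] F [0.33 1.19 0.68] M [-0.028 -0.008  0.003] w 1.001871343367229 q [ 1.17   0.478  0.022  1.556 -0.011  1.109 -0.083]
top [[510.0479855033891, 0.0, 321.79756805228897], [0.0, 510.0479855033891, 204.08789369106293], [0.0, 0.0, 1.0]] [0.22130268 0.03587672 1.89257088] [[0.007, -1.0, -0.007], [-0.984, -0.006, -0.18], [0.18, 0.008, -0.984]]
side [[389.0466524621521, 0.0, 313.4598567234839], [0.0, 389.0466524621521, 199.55065651560605], [0.0, 0.0, 1.0]] [0.03929024 0.85655959 0.92024813] [[-0.85, -0.527, 0.011], [-0.349, 0.547, -0.761], [0.395, -0.65, -0.649]]
```

View pics/top0.png

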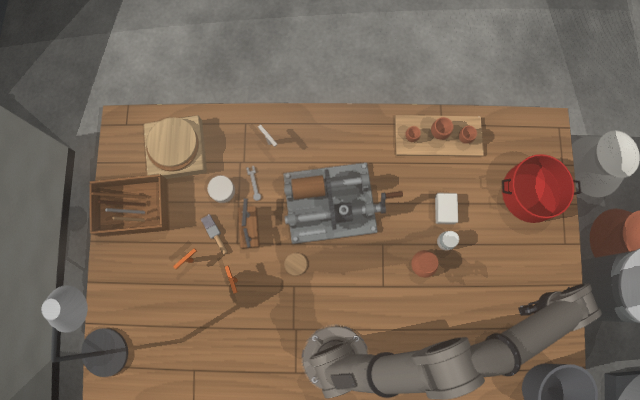

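View pics/side0.png

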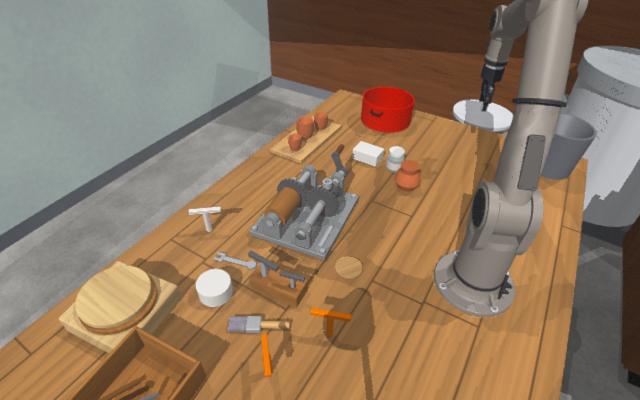

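Top view: roller at (285–380, 165–242) with the screw at about (344,210), crank grip (392,195) and stand (255,225). The side view agrees. Next, enlarged crops.

```bash
python3 - <<'E'
from h import *
t=cv2.imread('pics/top0.png');s=cv2.imread('pics/side0.png')
a=cv2.resize(t[155:255,275:410],(800,593),interpolation=cv2.INTER_CUBIC)
cv2.imwrite('pics/ct.png',a)
b=cv2.resize(t[190:255,232:275],(264,400),interpolation=cv2.INTER_CUBIC)
d=cv2.resize(s[140:310,235:365],(459,600),interpolation=cv2.INTER_CUBIC)
o=np.zeros((600,740,3),np.uint8);o[:400,:264]=b;o[:,270:729]=d
cv2.imwrite('pics/cs.png',o)
E
```

```text
(no output)
```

View pics/ct.png

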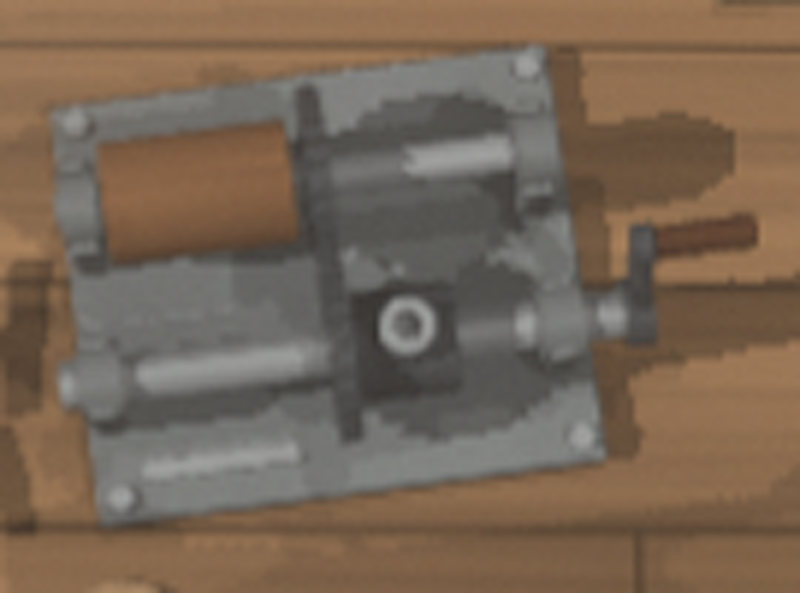

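View pics/cs.png

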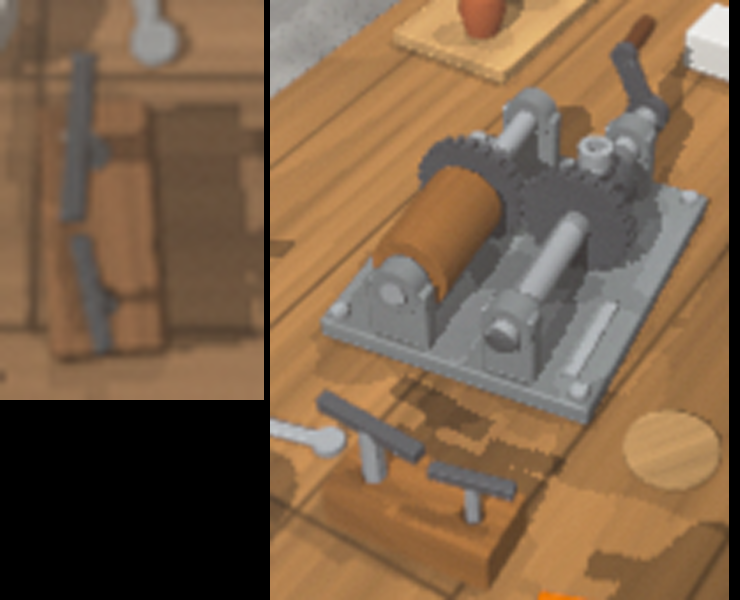

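Crop readings (converted to full pixels below): screw mouth, grip ends, plate corners, and the larger key's bar at the stand's upper end, smaller below. Now convert to points.

```bash
python3 - <<'E'
from h import *
T=np.load('pics/top0.npy',allow_pickle=True).item();S=np.load('pics/side0.npy',allow_pickle=True).item()
ft=lambda p:((np.array(p,float)+.5)/[800/135,593/100]-.5+[275,155])
fs=lambda p:((np.array(p,float)-[270,0]+.5)/[459/130,600/170]-.5+[235,140])
fb=lambda p:((np.array(p,float)+.5)/[264/43,400/65]-.5+[232,190])
print('screw top z.145',onz(T,ft([406,325]),.145),'side',onz(S,fs([597,148]),.145),'tri',tri(T,ft([406,325]),S,fs([597,148])))
C=onz(T,ft([[50,110],[545,45],[605,458],[103,525]]),.022);print('corners',C.round(4).tolist(),[np.linalg.norm(C[i]-C[i-1]).round(3) for i in range(4)])
for i,j in((1,0),(2,3)):
    d=C[i]-C[j];print('yaw from -y edges',np.arctan2(d[0],-d[1]))
g=[tri(T,ft(a),S,fs(b)) for a,b in(([752,231],[650,22]),([660,240],[624,48]))];print('grip ends',g)
A=[tri(T,fb(a),S,fs(b)) for a,b in(([83,55],[322,397]),([73,220],[420,452]))];print('key ends',A)
print('key top-only z=.107',onz(T,fb([[83,55],[73,220]]),.107))
print('key side-only z=.107',onz(S,fs([[322,397],[420,452]]),.107), 'small',onz(T,fb([[80,238],[101,350]]),.091))
def m(c,box,f):
    x0,y0,x1,y1=box;im=c['pixels'][y0:y1,x0:x1].astype(int);k=f(im).astype(np.uint8)
    n,l,s,ce=cv2.connectedComponentsWithStats(k)
    for i in range(1,n):
        if s[i,4]>12:
            p=np.argwhere(l==i)[:,::-1]+[x0,y0];e=cv2.minAreaRect(p.astype(np.float32));print(s[i,4],ce[i]+[x0,y0],np.round(cv2.boxPoints(e),1).tolist())
gray=lambda im:(im.max(2)-im.min(2)<25)&(im.mean(2)<115)
print('top bar');m(T,(232,190,262,250),gray)
print('side bar');m(S,(240,245,312,285),gray)
br=lambda im:(im.mean(2)>125)&(im.max(2)-im.min(2)<25)
print('screw');m(T,(334,200,352,220),br);m(S,(315,172,340,192),br)
E
```

```text
screw top z.145 [[ 0.52344423 -0.02374821  0.145     ]] side [[ 0.52066348 -0.02097477  0.145     ]] tri (array([ 0.52323899, -0.02412653,  0.14207618]), np.float64(0.0015103610987261434))
corners [[0.6824, 0.1988, 0.022], [0.7269, -0.1171, 0.022], [0.4612, -0.1522, 0.022], [0.4175, 0.1603, 0.022]] [np.float64(0.268), np.float64(0.319), np.float64(0.268), np.float64(0.316)]
yaw from -y edges 0.13988050417340173
yaw from -y edges 0.13896671800570531
grip ends [(array([ 0.57911517, -0.2282123 ,  0.15023099]), np.float64(0.0016195855378872141)), (array([ 0.57589391, -0.17277031,  0.14959726]), np.float64(0.0034719223344042652))]
key ends [(array([0.56825733, 0.32636767, 0.10305917]), np.float64(7.198299444247654e-05)), (array([0.47110405, 0.32911328, 0.10155584]), np.float64(0.0003030446905240849))]
key top-only z=.107 [[0.56746118 0.32570954 0.107     ]
 [0.47048243 0.32829081 0.107     ]]
key side-only z=.107 [[0.56574236 0.32893584 0.107     ]
 [0.4680841  0.33257553 0.107     ]] small [[0.46218444 0.32645182 0.091     ]
 [0.3969998  0.31214499 0.091     ]]
top bar
114 [244.60526316 
[... 187 characters left out ...]
30517578, 227.1999969482422], [252.0, 246.0], [247.3000030517578, 247.1999969482422]]
side bar
205 [263.81463415 261.58536585] [[243.39999389648438, 261.1000061035156], [250.0, 249.60000610351562], [279.0, 266.20001220703125], [272.5, 277.70001220703125]]
127 [292.1496063  275.67716535] [[279.1000061035156, 275.20001220703125], [280.6000061035156, 269.8999938964844], [304.3999938964844, 276.3999938964844], [303.0, 281.70001220703125]]
screw
42 [343.0952381  209.52380952] [[339.0, 206.0], [347.0, 206.0], [347.0, 213.0], [339.0, 213.0]]
146 [330.78767123 180.09589041] [[319.5, 181.0], [338.0, 170.3000030517578], [343.20001220703125, 179.1999969482422], [324.70001220703125, 189.89999389648438]]
```

Request:
{"op": "drive_tool", "data": {
  "series": [0,49.5,-31.7,0,0,0,0,0,49.5,-31.7,0,0,0,0,0,49.5,-31.7,0,0,0,0,0,49.5,-31.7,0,0,0,0,0,49.5,-31.7,0,0,0,0,0,49.5,-31.7,0,0,0,0,0,49.5,-31.7,0,0,0,0,0,49.5,-31.7,0,0,0,0,0,49.5,-31.7,0,0,0,0,0,49.5,-31.7,0,0,0,0,0,0,0,0,0,0,-0.177,0,0,0,0,0,0,-0.177],
  "force": 30
}}

```text
t: 1.6
eef_pos: [0.5775, -0.1987, 0.2527]
tool_rot: [-0.0, 0.947, 0.322, -0.0]
contact_force: [-0.6, -0.3, 0.4]
gripper_width: 0.5
```

Request:
{"op": "drive_tool", "data": {
  "series": [0,0,0,0,0,0,-0.177,0,0,0,0,0,0,-0.177,0,0,0,0,0,0,-0.177,0,0,0,0,0,0,-0.177,0,0,0,0,0,0,-0.177,0,0,0,0,0,0,-0.177,0,0,0,0,0,0,0,0,0,0,0,0,0,0]
}}

```text
t: 2.6
eef_pos: [0.5771, -0.2, 0.253]
tool_rot: [-0.0, 0.658, 0.753, -0.0]
contact_force: [0.4, -0.8, 0.6]
gripper_width: 0.502
```

```bash
cat >> h.py <<'E'
def go(p,yaw,o=None):
    "shift in tool axes (mm) with tool kept vertical, then turn"
    o=o or bot.get_obs();Rm=R.from_quat(np.array(o['tool_rot'])[[1,2,3,0]])
    G=R.from_matrix(np.array([[np.cos(yaw),np.sin(yaw),0],[np.sin(yaw),-np.cos(yaw),0],[0,0,-1]]).T.T)
    d=Rm.inv().apply(np.array(p)-np.array(o['eef_pos']))*1000;w=(Rm.inv()*G).as_rotvec();return d.round(1),w.round(3)
def yaw():
    o=bot.get_obs();m=R.from_quat(np.array(o['tool_rot'])[[1,2,3,0]]).as_matrix();return np.arctan2(m[1,0],m[0,0])
E
python3 - <<'E'
from h import *
st();print(yaw(),go([.5773,-.1986,.153],1.71))
E
```

```text
t 2.6 p [ 0.5771 -0.2     0.253 ] R [[-0.134, 0.991, -0.001], [0.991, 0.134, 0.0], [0.0, -0.0, -1.0]] F [ 0.41 -0.84  0.57] M [-0.047  0.004 -0.035] w 0.5016625405795605 q [ 0.589  0.414 -0.472  1.69   0.208  1.088  0.189]
1.7052574964076725 (array([  1.3,   0.5, 100. ]), array([-0.   , -0.   , -0.005]))
```

Request:
{"op": "drive_tool", "data": {
  "series": [0,0,0,30,0,0,0,0,0,0,30,0,0,0,0,0,0,25,0,0,0,0,0,0,15,0,0,0,0,0,0,0,0,0,0,-1,0,0,0,0,0,0,-1,0,0,0,0,0,0,-1,0,0,0,0,0,0,-1,0,0,0,0,0,0,-1,0,0,0,0,0,0],
  "force": 30
}}

```text
t: 3.85
eef_pos: [0.5777, -0.2001, 0.1542]
tool_rot: [0.001, 0.657, 0.754, 0.0]
contact_force: [-1.8, -0.6, 5.2]
gripper_width: 0.218
```

```bash
python3 - <<'E'
from h import *
st()
c=cam('side');s=c['pixels'][120:220,290:380];a=cv2.resize(s,(540,600),interpolation=cv2.INTER_CUBIC)
cv2.imwrite('pics/grip.png',a)
E
```

```text
t 3.85 p [ 0.5777 -0.2001  0.1542] R [[-0.137, 0.991, 0.001], [0.991, 0.137, -0.0], [-0.001, 0.001, -1.0]] F [-1.76 -0.58  5.21] M [ 0.015  0.388 -0.032] w 0.2184725587148415 q [ 0.563  0.519 -0.444  1.778  0.275  0.904  0.138]
```

View pics/grip.png

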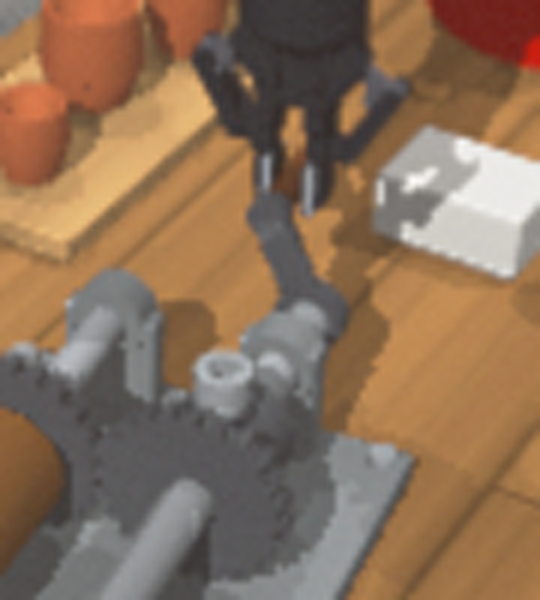

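Grip held, jaws about 19 mm apart, crank arm running to it. Crank angle by position is 0.444 rad, so swing the arc of 0.944 rad.

Request:
{"op": "drive_tool", "data": {
  "series": [-1,0,-7.7,-3.1,0,0,0,-1,0,-7.9,-2.2,0,0,0,-1,0,-8.2,-1.2,0,0,0,-1,0,-8.3,-0.3,0,0,0,-1,0,-8.2,0.7,0,0,0,-1,0,-8.1,1.7,0,0,0,-1,0,-7.8,2.6,0,0,0,-1,0,-7.5,3.6,0,0,0,-1,0,0,0,0,0,0,-1,0,0,0,0,0,0]
}}

```text
t: 5.15
eef_pos: [0.5187, -0.2083, 0.1541]
tool_rot: [0.004, 0.656, 0.754, 0.003]
contact_force: [5.1, 2.0, 8.8]
gripper_width: 0.221
```

```bash
python3 - <<'E'
from h import *
o=st();p=np.array(o['eef_pos'])[:2]-[.5225,-.0235];print('x_r',p@[.990,.139])
E
```

```text
t 5.15 p [ 0.5187 -0.2083  0.1541] R [[-0.138, 0.99, 0.01], [0.99, 0.138, -0.001], [-0.002, 0.01, -1.0]] F [5.11 1.95 8.84] M [ 0.346 -1.562 -0.065] w 0.2207365700993311 q [ 0.634  0.44  -0.458  1.909  0.254  0.839  0.184]
x_r -0.029497666152977203
```

Request:
{"op": "drive_tool", "data": {
  "series": [-1,0,-2.5,1.5,0,0,0,-1,0,-2,1,0,0,0,-1,0,0,0,0,0,0,-1,0,0,0,0,0,0]
}}

```text
t: 5.65
eef_pos: [0.5154, -0.2088, 0.1521]
tool_rot: [0.005, 0.656, 0.755, 0.004]
contact_force: [7.3, 2.0, 6.9]
gripper_width: 0.222
```

```bash
python3 - <<'E'
from h import *
o=st();p=np.array(o['eef_pos'])[:2]-[.5225,-.0235];print('x_r',p@[.990,.139])
E
```

```text
t 5.65 p [ 0.5154 -0.2088  0.1521] R [[-0.139, 0.99, 0.013], [0.99, 0.139, -0.001], [-0.003, 0.012, -1.0]] F [7.26 1.97 6.91] M [ 0.403 -2.08  -0.025] w 0.2216032136080195 q [ 0.638  0.438 -0.458  1.919  0.254  0.829  0.186]
x_r -0.03273228880861144
```

Request:
{"op": "drive_tool", "data": {
  "series": [-1,0,2,-0.5,0,0,0,-1,0,1.5,-1,0,0,0,-1,0,0,0,0,0,0,-1,0,0,0,0,0,0,0,0,0,0,0,0,0,0,0,0,0,0,0,0,0,0,0,0,0,0,0]
}}

```text
t: 6.52
eef_pos: [0.5123, -0.2089, 0.1499]
tool_rot: [-0.001, 0.657, 0.754, -0.0]
contact_force: [0.5, -0.4, -0.4]
gripper_width: 0.5
```

Request:
{"op": "drive_tool", "data": {
  "series": [0,0,0,-40,0,0,0,0,0,0,-40,0,0,0,0,0,0,-20,0,0,0]
}}

```text
t: 6.9
eef_pos: [0.5137, -0.2089, 0.2525]
tool_rot: [0.001, 0.657, 0.754, 0.0]
contact_force: [-0.6, -0.6, -0.9]
gripper_width: 0.496
```

```bash
python3 - <<'E'
from h import *
o=st()
T=cam('top');S=cam('side')
for n,c in(('top1',T),('side1',S)): np.save(f'pics/{n}.npy',c,allow_pickle=True)
# predicted grip ends for crank at -0.5 rad
sc=np.array([.5225,-.0235,0]);X=np.array([.990,.139,0]);Y=np.array([-.139,.990,0])
P=[sc+X*-.0336+Y*y+[0,0,.146] for y in(-.151,-.211)];print(proj(T,P),proj(S,P))
a=cv2.resize(T['pixels'][185:235,330:420],(720,400),interpolation=cv2.INTER_CUBIC)
b=cv2.resize(S['pixels'][140:205,305:375],(215,200),interpolation=cv2.INTER_CUBIC)
b=cv2.resize(S['pixels'][140:205,305:375],(646,600)[:2],interpolation=cv2.INTER_CUBIC)
o=np.zeros((600,800,3),np.uint8);o[:250,:450]=cv2.resize(a,(450,250));o[:325,450:]=cv2.resize(b,(350,325))
cv2.imwrite('pics/flat.png',o)
E
```

```text
t 6.9 p [ 0.5137 -0.2089  0.2525] R [[-0.137, 0.991, 0.002], [0.991, 0.137, -0.001], [-0.001, 0.002, -1.0]] F [-0.61 -0.58 -0.93] M [-0.027 -0.007 -0.011] w 0.4958125516725206 q [ 0.674  0.321 -0.491  1.822  0.174  1.038  0.254]
[[387.35129848 213.32789882]
 [404.28481523 211.04896202]] [[352.35811813 159.22664643]
 [357.87551    150.65185446]]
```

View pics/flat.png

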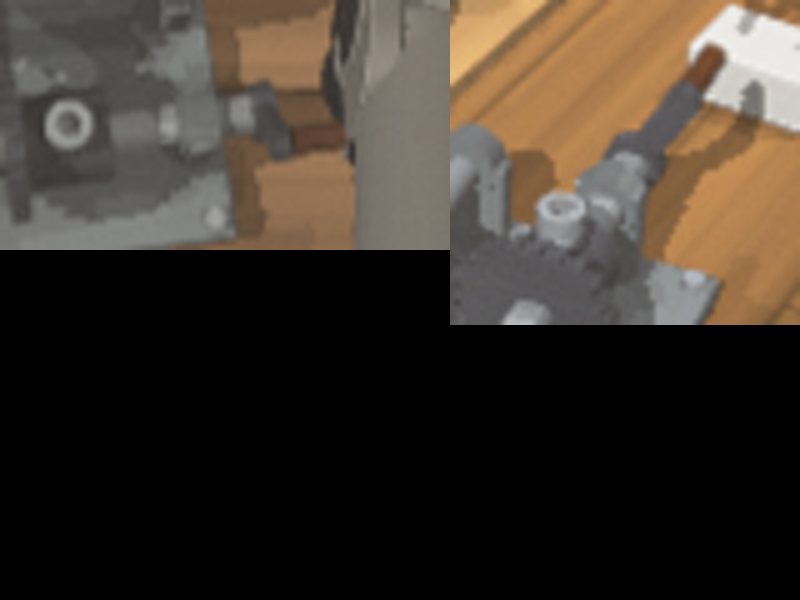

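Grip starts at crop (290,140) in the top view and (693,85) in the side one, close to the predicted (287,141) and (687,96), so the flat is about up. Go on to the key, then measure the crank unobstructed.

Request:
{"op": "drive_tool", "data": {
  "series": [0,53.1,8,0,0,0,0,0,53.1,8,0,0,0,0,0,53.1,8,0,0,0,0,0,53.1,8,0,0,0,0,0,53.1,8,0,0,0,0,0,53.1,8,0,0,0,0,0,53.1,8,0,0,0,0,0,53.1,8,0,0,0,0,0,53.1,8,0,0,0,0,0,53.1,8,0,0,0,0,0,0,0,0,0,0,-0.175,0,0,0,0,0,0,-0.175]
}}

```text
t: 8.5
eef_pos: [0.5183, 0.3288, 0.2485]
tool_rot: [-0.001, 0.512, 0.859, -0.001]
contact_force: [0.7, -0.1, 0.9]
gripper_width: 0.496
```

Request:
{"op": "drive_tool", "data": {
  "series": [0,0,0,0,0,0,-0.175,0,0,0,0,0,0,-0.175,0,0,0,0,0,0,-0.175,0,0,0,0,0,0,-0.175,0,0,0,0,0,0,-0.175,0,0,0,0,0,0,-0.175,0,0,0,0,0,0,0]
}}

```text
t: 9.38
eef_pos: [0.5189, 0.3275, 0.2488]
tool_rot: [-0.001, 0.017, 1.0, -0.0]
contact_force: [-0.0, 0.1, 0.5]
gripper_width: 0.504
```

```bash
python3 - <<'E'
from h import *
st();print(yaw(),go([.5197,.3277,.117],3.11))
T=cam('top');S=cam('side')
cv2.imwrite('pics/top2.png',T['pixels'])
sc=np.array([.5225,-.0235,0]);X=np.array([.990,.139,0]);Y=np.array([-.139,.990,0])
im=T['pixels'].astype(int);x0,y0,x1,y1=380,195,412,225
r=im[y0:y1,x0:x1];b,g,rr=r[...,0],r[...,1],r[...,2]
k=((rr-b>25)&(rr<115)&(rr>1.45*g)).astype(np.uint8)
n,l,s,ce=cv2.connectedComponentsWithStats(k)
for i in range(1,n):
    if s[i,4]>8:
        uv=ce[i]+[x0,y0];w=onz(T,uv,.148)[0];d=w-sc;print(s[i],uv,w,'x_r',d@X,'y_r',d@Y)
for a in(-.6,-.5,-.4):
    P=[sc+X*.07*np.sin(a)+Y*y+[0,0,.085+.07*np.cos(a)] for y in(-.151,-.181,-.211)];print(a,proj(T,P).round(1).tolist(),proj(S,P).round(1).tolist())
o=np.zeros((600,800,3),np.uint8)
o[:300,:400]=cv2.resize(T['pixels'][190:220,375:415],(400,300),interpolation=cv2.INTER_NEAREST)
o[:300,400:]=cv2.resize(S['pixels'][140:170,330:370],(400,300),interpolation=cv2.INTER_NEAREST)
o[300:,:400]=cv2.resize(T['pixels'][195:225,330:370],(400,300),interpolation=cv2.INTER_CUBIC)
o[300:,400:]=cv2.resize(S['pixels'][165:195,310:350],(400,300),interpolation=cv2.INTER_CUBIC)
cv2.imwrite('pics/m.png',o)
E
```

```text
t 9.375 p [0.5189 0.3275 0.2488] R [[-0.999, 0.034, -0.002], [0.034, 0.999, -0.001], [0.002, -0.001, -1.0]] F [-0.03  0.05  0.47] M [ 0.006 -0.011  0.018] w 0.5035891843980828 q [ 0.026  0.562 -0.976  1.664  0.495  1.187  0.467]
3.1073507759972645 (array([ -1.1,   0.3, 131.8]), array([-0.001, -0.002, -0.003]))
-0.6 [[387.5, 215.1], [396.0, 214.0], [404.4, 212.9]] [[353.9, 160.4], [356.7, 156.0], [359.4, 151.8]]
-0.5 [[387.4, 213.3], [395.8, 212.2], [404.3, 211.0]] [[352.4, 159.1], [355.2, 154.8], [357.9, 150.5]]
-0.4 [[387.2, 211.4], [395.7, 210.2], [404.1, 209.1]] [[350.7, 158.0], [353.6, 153.6], [356.3, 149.4]]
```

View pics/m.png

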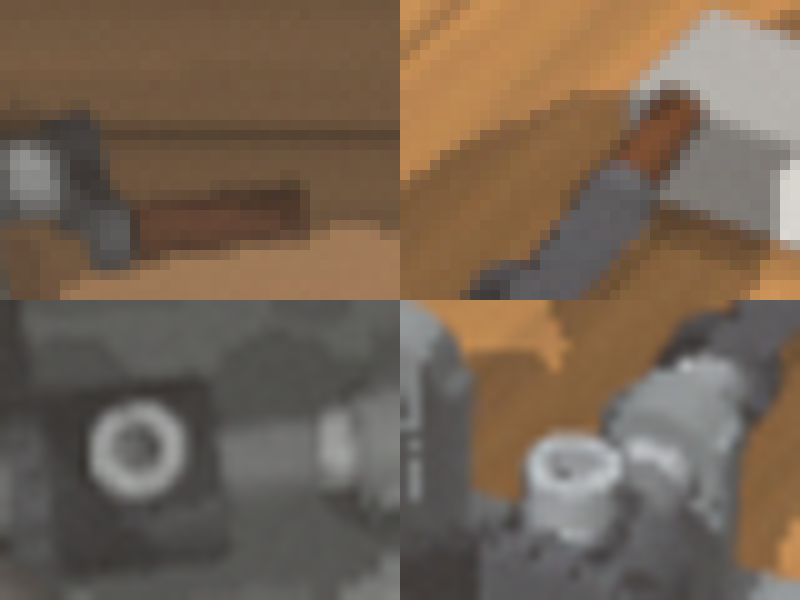

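Top view: grip axis through about (396.5,211.7), matching -0.48 rad; the side view gives -0.45 to -0.5, so the flat is up within about 0.05. Screw mouth refined to (343.3,209.5) top and (326.9,180.5) side. Now grasp the bar.

Request:
{"op": "drive_tool", "data": {
  "series": [0,-1,0,40,0,0,0,0,0,0,40,0,0,0,0,0,0,32,0,0,0,0,0,0,20,0,0,0,0,0,0,0,0,0,0,-1,0,0,0,0,0,0,-1,0,0,0,0,0,0,-1,0,0,0,0,0,0,-1,0,0,0,0,0,0,-1,0,0,0,0,0,0],
  "force": 80
}}

```text
t: 10.72
eef_pos: [0.5213, 0.3289, 0.1202]
tool_rot: [0.001, 0.017, 1.0, 0.001]
contact_force: [-0.8, -1.0, 6.0]
gripper_width: 0.137
```

```bash
python3 - <<'E'
from h import *
st();print(yaw())
T=np.load('pics/top0.npy',allow_pickle=True).item();S=np.load('pics/side0.npy',allow_pickle=True).item()
print(tri(T,[343.3,209.5],S,[326.9,180.5]),onz(T,[343.3,209.5],.145),onz(S,[326.9,180.5],.145))
E
```

```text
t 10.725 p [0.5213 0.3289 0.1202] R [[-0.999, 0.033, 0.002], [0.033, 0.999, 0.001], [-0.002, 0.002, -1.0]] F [-0.77 -0.97  6.02] M [-0.136  0.031  0.023] w 0.13667538555366057 q [-0.043  0.698 -0.878  1.768  0.638  0.982  0.361]
3.1083355444775105
(array([ 0.52336552, -0.02422927,  0.14602447]), np.float64(0.0010230502845603438)) [[ 0.52306147 -0.02445444  0.145     ]] [[ 0.52452131 -0.02528663  0.145     ]]
```

Request:
{"op": "drive_tool", "data": {
  "series": [-1,0,0,-10,0,0,0,-1,0,0,-25,0,0,0,-1,0,0,-35,0,0,0,-1,0,0,-40,0,0,0,-1,0,0,-40,0,0,0,-1,0,0,-20,0,0,0,-1,0,0,0,0,0,0]
}}

```text
t: 11.6
eef_pos: [0.5206, 0.3284, 0.2894]
tool_rot: [0.001, 0.017, 1.0, 0.0]
contact_force: [-0.5, 1.4, -3.0]
gripper_width: 0.139
```

```bash
python3 - <<'E'
from h import *
st();print(yaw(), go([.5235,-.0245,.285],3.108))
S=cam('side');T=cam('top');np.save('pics/side3.npy',S,allow_pickle=True)
o=np.zeros((500,800,3),np.uint8)
o[:,:400]=cv2.resize(S['pixels'][170:295,200:300],(400,500),interpolation=cv2.INTER_CUBIC)
o[:400,400:]=cv2.resize(T['pixels'][160:260,200:300],(400,400),interpolation=cv2.INTER_CUBIC)
cv2.imwrite('pics/lift.png',o)
E
```

```text
t 11.6 p [0.5206 0.3284 0.2894] R [[-0.999, 0.033, 0.002], [0.033, 0.999, 0.001], [-0.002, 0.001, -1.0]] F [-0.54  1.43 -3.02] M [0.001 0.002 0.029] w 0.13877940910542225 q [ 0.039  0.527 -0.996  1.616  0.462  1.251  0.496]
3.1085598749191665 (array([ -14.5, -352.6,    4.2]), array([0.001, 0.002, 0.001]))
```

View pics/lift.png

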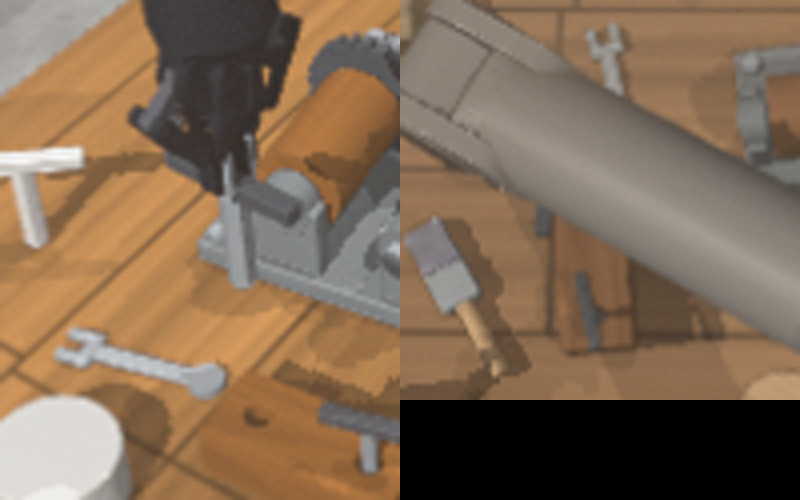

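The key is held upright with its tip at side pixel (260,241); the small key is still in the stand. Carry it over the screw.

Request:
{"op": "drive_tool", "data": {
  "series": [-1,-2,-25,0,0,0,0,-1,-2,-50,0,0,0,0,-1,-2,-50,0,0,0,0,-1,-2,-50,0,0,0,0,-1,-2,-50,0,0,0,0,-1,-2,-50,0,0,0,0,-1,-2.5,-50,0,0,0,0,-1,0,-27.5,0,0,0,0,-1,0,0,0,0,0,0,-1,0,0,0,0,0,0]
}}

```text
t: 12.95
eef_pos: [0.5227, -0.024, 0.2875]
tool_rot: [-0.001, 0.016, 1.0, 0.0]
contact_force: [0.4, 0.9, -2.7]
gripper_width: 0.138
```

```bash
python3 - <<'E'
from h import *
S0=np.load('pics/side3.npy',allow_pickle=True).item()
print('tip ray earlier',onz(S0,[259.9,240.2],.179))
o=st();print(yaw(), go([.5235,-.0245,.279],3.108))
S=cam('side');T=cam('top');np.save('pics/side4.npy',S,allow_pickle=True)
p=np.array(o['eef_pos']);print('pred tip px',proj(S,[p-[0,0,.110],p-[0,0,.095],[.5235,-.0245,.145]]))
o=np.zeros((600,800,3),np.uint8)
o[:,:480]=cv2.resize(S['pixels'][130:205,295:355],(480,600),interpolation=cv2.INTER_CUBIC)
o[:320,480:]=cv2.resize(T['pixels'][170:250,305:385],(320,320),interpolation=cv2.INTER_CUBIC)
cv2.imwrite('pics/over.png',o)
E
```

```text
tip ray earlier [[0.52213876 0.32824044 0.179     ]]
t 12.95 p [ 0.5227 -0.024   0.2875] R [[-0.999, 0.032, -0.002], [0.032, 0.999, 0.001], [0.002, 0.001, -1.0]] F [ 0.39  0.87 -2.72] M [0.053 0.016 0.079] w 0.13770294049589096 q [ 0.772  0.359 -1.038  1.824  0.336  1.153  1.16 ]
3.1095065837989315 (array([-0.9, -0.4,  8.5]), array([ 0.001, -0.002,  0.002]))
pred tip px [[327.54085398 172.86371708]
 [327.70181998 169.06568817]
 [327.04891037 180.72772132]]
```

View pics/over.png

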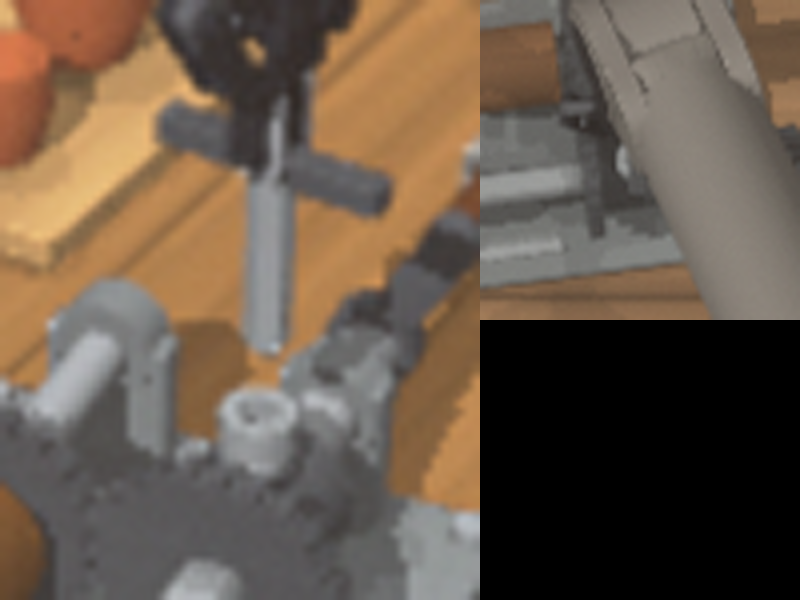

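Side view: tip at about (328.3,172.6), screw mouth at (327.2,180.6), key upright. Measure the shank's offset from the tool axis, row by row.

```bash
python3 - <<'E'
from h import *
for f,p in(('side3',[.5206,.3284,.2894]),('side4',[.5227,-.024,.2875])):
    S=np.load(f'pics/{f}.npy',allow_pickle=True).item();p=np.array(p);im=S['pixels'].astype(int)
    for h in(.072,.08,.085,.09,.095,.1):
        q=proj(S,[p-[0,0,h]])[0];v=int(round(q[1]));u0=int(q[0])-9;r=im[v,u0:u0+19]
        g=(r.max(1)-r.min(1)<22);
        # run of grey nearest centre
        i=9
        while i>0 and g[i-1]:i-=1
        j=9
        while j<18 and g[j+1]:j+=1
        e1=proj(S,[p-[0,0,h]+[.01,0,0]])[0]-q
        print(f,h,q.round(2),'run',u0+i,u0+j,'mid-pred',round(u0+(i+j)/2-q[0],2),'px per cm x',e1.round(2), [int(a) for a in r.mean(1)[5:14]])
E
```

```text
side3 0.072 [259.14 230.05] run 250 268 mid-pred -0.14 px per cm x [-3.1  -1.49] [132, 139, 155, 158, 157, 145, 101, 101, 108]
side3 0.08 [259.39 232.26] run 250 268 mid-pred -0.39 px per cm x [-3.08 -1.49] [153, 143, 151, 157, 160, 154, 114, 102, 106]
side3 0.085 [259.55 233.63] run 250 268 mid-pred -0.55 px per cm x [-3.07 -1.49] [132, 136, 146, 155, 157, 155, 121, 103, 106]
side3 0.09 [259.71 235.  ] run 253 268 mid-pred 0.79 px per cm x [-3.07 -1.49] [130, 135, 146, 154, 156, 157, 130, 97, 106]
side3 0.095 [259.86 236.35] run 256 268 mid-pred 2.14 px per cm x [-3.06 -1.49] [120, 139, 142, 155, 156, 155, 131, 97, 104]
side3 0.1 [260.01 237.7 ] run 257 269 mid-pred 2.99 px per cm x [-3.05 -1.49] [110, 137, 154, 154, 155, 141, 108, 103, 116]
side4 0.072 [327.94 163.12] run 326 330 mid-pred 0.06 px per cm x [-2.74 -0.99] [130, 131, 132, 135, 152, 152, 150, 121, 116]
side4 0.08 [327.85 165.2 ] run 326 330 mid-pred 0.15 px per cm x [-2.73 -0.99] [128, 125, 129, 136, 150, 154, 149, 119, 118]
side4 0.085 [327.79 166.49] run 326 330 mid-pred 0.21 px per cm x [-2.73 -0.99] [125, 121, 128, 137, 151, 153, 147, 114, 118]
side4 0.09 [327.74 167.78] run 326 330 mid-pred 0.26 px per cm x [-2.72 -1.  ] [122, 124, 131, 135, 151, 154, 149, 113, 120]
side4 0.095 [327.69 169.06] run 326 330 mid-pred 0.31 px per cm x [-2.71 -1.  ] [124, 125, 133, 137, 151, 152, 147, 104, 120]
side4 0.1 [327.63 170.33] run 326 330 mid-pred 0.37 px per cm x [-2.7 -1. ] [98, 123, 133, 138, 152, 152, 148, 104, 120]
```

Request:
{"op": "drive_tool", "data": {
  "series": [-1,-1.8,-0.5,10,0,0,0,-1,0,0,10,0,0,0,-1,0,0,6,0,0,0,-1,0,0,3,0,0,0,-1,0,0,2,0,0,0,-1,0,0,2,0,0,0,-1,0,0,2,0,0,0,-1,0,0,2,0,0,0,-1,0,0,0,0,0,0]
}}

```text
t: 14.18
eef_pos: [0.525, -0.0252, 0.2514]
tool_rot: [-0.0, 0.016, 1.0, 0.0]
contact_force: [-0.0, -1.0, -1.9]
gripper_width: 0.139
```

```bash
python3 - <<'E'
from h import *
st();print(yaw())
E
```

```text
t 14.175 p [ 0.525  -0.0252  0.2514] R [[-0.999, 0.033, -0.0], [0.033, 0.999, 0.0], [0.0, 0.0, -1.0]] F [-0.05 -1.04 -1.91] M [ 0.016 -0.019 -0.   ] w 0.13933753433530804 q [ 0.742  0.401 -1.012  1.863  0.383  1.089  1.122]
3.108747776717382
```

Request:
{"op": "drive_tool", "data": {
  "series": [-1,0,0,2,0,0,0,-1,0,0,2,0,0,0,-1,0,0,2,0,0,0,-1,0,0,0,0,0,0]
}}

```text
t: 14.68
eef_pos: [0.5252, -0.0249, 0.2456]
tool_rot: [0.0, 0.016, 1.0, 0.0]
contact_force: [-0.8, 0.8, 0.9]
gripper_width: 0.141
```

```bash
python3 - <<'E'
from h import *
st();print(yaw())
E
```

```text
t 14.675 p [ 0.5252 -0.0249  0.2456] R [[-0.999, 0.032, 0.0], [0.032, 0.999, 0.0], [-0.0, 0.0, -1.0]] F [-0.77  0.78  0.92] M [0.461 0.194 0.035] w 0.14094669643839494 q [ 0.737  0.408 -1.008  1.87   0.39   1.078  1.115]
3.1091503216365064
```

Request:
{"op": "drive_tool", "data": {
  "series": [-1,0,0,1,0,0,-0.06,-1,0,0,0.5,0,0,-0.06,-1,0,0,0.5,0,0,-0.06,-1,0,0,0.5,0,0,-0.06,-1,0,0,0.5,0,0,-0.06]
}}

```text
t: 15.3
eef_pos: [0.5249, -0.0249, 0.2422]
tool_rot: [-0.0, -0.134, 0.991, 0.0]
contact_force: [0.4, 1.7, -1.5]
gripper_width: 0.136
```

```bash
python3 - <<'E'
from h import *
st();print(yaw())
E
```

```text
t 15.3 p [ 0.5249 -0.0249  0.2422] R [[-0.964, -0.266, -0.0], [-0.266, 0.964, 0.001], [0.0, 0.001, -1.0]] F [ 0.36  1.75 -1.54] M [ 0.69   0.175 -0.029] w 0.13603650738043052 q [ 0.78   0.44  -1.074  1.872  0.435  1.091  1.377]
-2.8723276000125906
```

Request:
{"op": "drive_tool", "data": {
  "series": [-1,0,0,2,0,0,0,-1,0,0,2,0,0,0,-1,0,0,2,0,0,0,-1,0,0,0,0,0,0]
}}

```text
t: 15.8
eef_pos: [0.5255, -0.0248, 0.2372]
tool_rot: [0.0, -0.133, 0.991, -0.0]
contact_force: [-1.2, 2.8, 5.3]
gripper_width: 0.136
```

```bash
python3 - <<'E'
from h import *
st();print(yaw())
S=cam('side')
cv2.imwrite('pics/ins.png',cv2.resize(S['pixels'][130:205,295:355],(480,600),interpolation=cv2.INTER_CUBIC))
E
```

```text
t 15.8 p [ 0.5255 -0.0248  0.2372] R [[-0.965, -0.264, 0.001], [-0.264, 0.965, -0.0], [-0.001, -0.0, -1.0]] F [-1.24  2.84  5.35] M [ 0.747  0.583 -0.023] w 0.13606052033795143 q [ 0.774  0.446 -1.069  1.877  0.443  1.081  1.368]
-2.8747887789207147
```

View pics/ins.png

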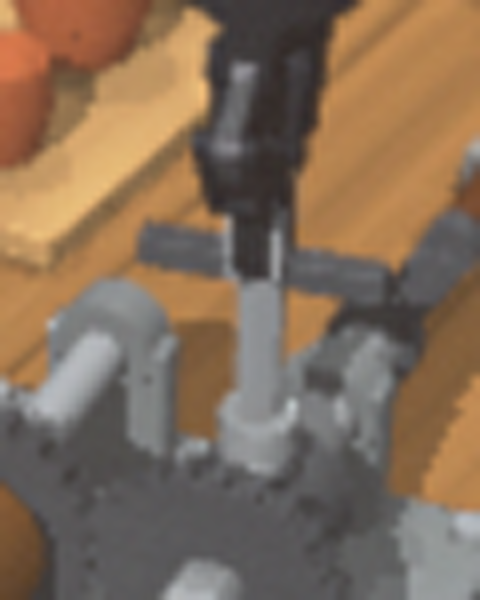

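The key is seated: about 16 px of shank is visible against 21 px before, roughly 18 mm in. Confirm the stop with a small press.

Request:
{"op": "drive_tool", "data": {
  "series": [-1,0,0,2,0,0,0,-1,0,0,1,0,0,0,-1,0,0,0,0,0,0]
}}

```text
t: 16.23
eef_pos: [0.5274, -0.0244, 0.2368]
tool_rot: [0.003, -0.133, 0.991, -0.001]
contact_force: [-3.5, 1.9, 22.0]
gripper_width: 0.14
```

```bash
python3 - <<'E'
from h import *
st();print(yaw())
E
```

```text
t 16.225 p [ 0.5274 -0.0244  0.2368] R [[-0.965, -0.263, 0.005], [-0.263, 0.965, -0.001], [-0.005, -0.002, -1.0]] F [-3.47  1.95 22.05] M [ 0.412  1.126 -0.07 ] w 0.1401960075679505 q [ 0.771  0.447 -1.068  1.876  0.447  1.078  1.364]
-2.875047107250279
```

Request:
{"op": "drive_tool", "data": {
  "series": [-1,0,0,-2,0,0,0.1,-1,0,0,0.2,0,0,0.1,-1,0,0,0.2,0,0,0.1,-1,0,0,0.2,0,0,0.1,-1,0,0,0.2,0,0,0.1,-1,0,0,0.2,0,0,0.1,-1,0,0,0.2,0,0,0.1,-1,0,0,0.2,0,0,0.1]
}}

```text
t: 17.23
eef_pos: [0.5264, -0.0258, 0.236]
tool_rot: [0.002, 0.265, 0.964, -0.001]
contact_force: [-2.5, -0.4, 11.1]
gripper_width: 0.137
```

```bash
python3 - <<'E'
from h import *
st();print(yaw())
E
```

```text
t 17.225 p [ 0.5264 -0.0258  0.236 ] R [[-0.859, 0.511, 0.003], [0.511, 0.859, -0.002], [-0.004, -0.0, -1.0]] F [-2.52 -0.41 11.15] M [-0.193  0.686  0.137] w 0.13655482974202557 q [ 0.649  0.379 -0.885  1.884  0.343  1.035  0.655]
2.6050315763263203
```

Request:
{"op": "drive_tool", "data": {
  "series": [-1,0,0,0.2,0,0,0.1,-1,0,0,0.2,0,0,0.1,-1,0,0,0.2,0,0,0.1,-1,0,0,0.2,0,0,0.1,-1,0,0,0,0,0,0]
}}

```text
t: 17.85
eef_pos: [0.5261, -0.0263, 0.2351]
tool_rot: [0.002, 0.451, 0.893, -0.001]
contact_force: [-3.1, -1.6, 13.4]
gripper_width: 0.138
```

```bash
python3 - <<'E'
from h import *
st();print(yaw())
E
```

```text
t 17.85 p [ 0.5261 -0.0263  0.2351] R [[-0.594, 0.805, 0.002], [0.804, 0.594, -0.003], [-0.004, 0.0, -1.0]] F [-3.15 -1.6  13.42] M [-0.329  0.908  0.111] w 0.138282679900765 q [ 0.585  0.355 -0.799  1.888  0.301  1.019  0.294]
2.2067573842034944
```

Request:
{"op": "drive_tool", "data": {
  "series": [-1,0,0,0.2,0,0,0.1,-1,0,0,0.2,0,0,0.1,-1,0,0,0.2,0,0,0.1,-1,0,0,0,0,0,0]
}}

```text
t: 18.35
eef_pos: [0.5258, -0.0264, 0.2345]
tool_rot: [0.002, 0.579, 0.815, -0.001]
contact_force: [-4.3, -2.4, 13.9]
gripper_width: 0.135
```

```bash
python3 - <<'E'
from h import *
st();print(yaw())
E
```

```text
t 18.35 p [ 0.5258 -0.0264  0.2345] R [[-0.33, 0.944, 0.002], [0.944, 0.33, -0.003], [-0.004, 0.001, -1.0]] F [-4.26 -2.37 13.9 ] M [-0.435  1.099  0.149] w 0.135495228528284 q [ 0.538  0.34  -0.737  1.892  0.272  1.009  0.019]
1.9067909107714596
```

Request:
{"op": "drive_tool", "data": {
  "series": [-1,0,0,0.2,0,0,0.1,-1,0,0,0.2,0,0,0.1,-1,0,0,0,0,0,0]
}}

```text
t: 18.73
eef_pos: [0.5257, -0.0264, 0.2341]
tool_rot: [0.002, 0.657, 0.754, -0.001]
contact_force: [-4.1, -2.4, 13.7]
gripper_width: 0.138
```

```bash
python3 - <<'E'
from h import *
st();print(yaw())
E
```

```text
t 18.725 p [ 0.5257 -0.0264  0.2341] R [[-0.136, 0.991, 0.002], [0.991, 0.136, -0.003], [-0.003, 0.001, -1.0]] F [-4.09 -2.37 13.69] M [-0.396  1.236  0.065] w 0.13813918062037905 q [ 0.507  0.331 -0.697  1.894  0.254  1.003 -0.165]
1.7067727887440443
```

Request:
{"op": "drive_tool", "data": {
  "series": [-1,0,0,0.2,0,0,0.1,-1,0,0,0.2,0,0,0.1,-1,0,0,0,0,0,0]
}}

```text
t: 19.1
eef_pos: [0.5256, -0.0263, 0.2337]
tool_rot: [0.002, 0.729, 0.684, -0.001]
contact_force: [-4.4, -1.0, 13.2]
gripper_width: 0.139
```

```bash
cat >> h.py <<'E'
def avg(n=8):
    m=[]
    for _ in range(n): bot.read_camera('side');o=bot.get_obs();m.append(np.r_[o['contact_force'],o['torque']])
    m=np.array(m);print('avg F,M',m.mean(0).round(3),'sd',m.std(0).round(3),'yaw',round(yaw(),4),'p',np.round(o['eef_pos'],4),'t',o['t'],'q7',round(o['q'][6],3))
E
python3 - <<'E'
from h import *
avg()
E
```

```text
avg F,M [-4.55  -1.615 13.61  -0.353  1.298  0.123] sd [0.556 0.298 0.491 0.033 0.035 0.024] yaw 1.5078 p [ 0.5256 -0.0264  0.2337] t 19.5 q7 -0.349
```

Request:
{"op": "drive_tool", "data": {
  "series": [-1,0,0,0.2,0,0,0.1,-1,0,0,0.2,0,0,0.1,-1,0,0,0,0,0,0]
}}

```text
t: 19.88
eef_pos: [0.5255, -0.0262, 0.2333]
tool_rot: [0.001, 0.794, 0.608, -0.0]
contact_force: [-4.7, -0.6, 13.6]
gripper_width: 0.14
```

```bash
python3 - <<'E'
from h import *
avg()
E
```

```text
avg F,M [-5.264 -1.147 13.908 -0.278  1.355  0.186] sd [0.428 0.444 0.655 0.021 0.018 0.035] yaw 1.3082 p [ 0.5255 -0.0262  0.2333] t 20.275 q7 -0.535
```

Request:
{"op": "drive_tool", "data": {
  "series": [-1,0,0,0.2,0,0,0.1,-1,0,0,0.2,0,0,0.1,-1,0,0,0,0,0,0]
}}

```text
t: 20.65
eef_pos: [0.5256, -0.0262, 0.2329]
tool_rot: [0.002, 0.851, 0.526, -0.0]
contact_force: [-5.1, -1.4, 13.7]
gripper_width: 0.139
```

```bash
python3 - <<'E'
from h import *
avg()
E
```

```text
avg F,M [-4.515 -1.024 13.829 -0.231  1.339  0.267] sd [0.452 0.275 0.561 0.035 0.023 0.023] yaw 1.1085 p [ 0.5256 -0.0261  0.233 ] t 21.05 q7 -0.721
```

Request:
{"op": "drive_tool", "data": {
  "series": [-1,0,0,0.2,0,0,0.1,-1,0,0,0.2,0,0,0.1,-1,0,0,0,0,0,0]
}}

```text
t: 21.42
eef_pos: [0.5256, -0.0261, 0.2326]
tool_rot: [0.002, 0.899, 0.438, -0.0]
contact_force: [-4.7, -2.4, 14.8]
gripper_width: 0.137
```

```bash
python3 - <<'E'
from h import *
avg()
E
```

```text
avg F,M [-5.198 -1.28  13.84  -0.252  1.338  0.371] sd [0.417 0.499 0.471 0.02  0.042 0.041] yaw 0.9088 p [ 0.5256 -0.0261  0.2326] t 21.825 q7 -0.908
```

About 0.37–0.4 N m, at the expected 0.4 N m/rad slope. Ease the press, open, and back off upwards.

Request:
{"op": "drive_tool", "data": {
  "series": [-1,0,0,-1.5,0,0,0,-1,0,0,0,0,0,0,0,0,0,0,0,0,0,0,0,0,0,0,0,0,0,0,0,0,0,0,0,0,0,0,0,0,0,0,0,0,0,-10,0,0,0,0,0,0,-20,0,0,0,0,0,0,-40,0,0,0,0,0,0,-40,0,0,0]
}}

```text
t: 23.08
eef_pos: [0.525, -0.0251, 0.344]
tool_rot: [-0.0, 0.898, 0.439, 0.0]
contact_force: [0.2, -0.2, 0.7]
gripper_width: 0.5
```

```bash
python3 - <<'E'
from h import *
avg(3)
S=cam('side');T=cam('top')
o=np.zeros((600,800,3),np.uint8)
o[:,:480]=cv2.resize(S['pixels'][130:205,295:355],(480,600),interpolation=cv2.INTER_CUBIC)
o[:200,480:]=cv2.resize(T['pixels'][160:260,240:400],(320,200),interpolation=cv2.INTER_CUBIC)
o[300:500,480:]=cv2.resize(S['pixels'],(320,200),interpolation=cv2.INTER_AREA)
cv2.imwrite('pics/end.png',o)
E
```

```text
avg F,M [ 0.689  0.198  1.853 -0.027 -0.081  0.   ] sd [0.661 0.178 2.034 0.013 0.062 0.006] yaw 0.9087 p [ 0.5264 -0.0249  0.3451] t 23.225 q7 -0.838
```

View pics/end.png

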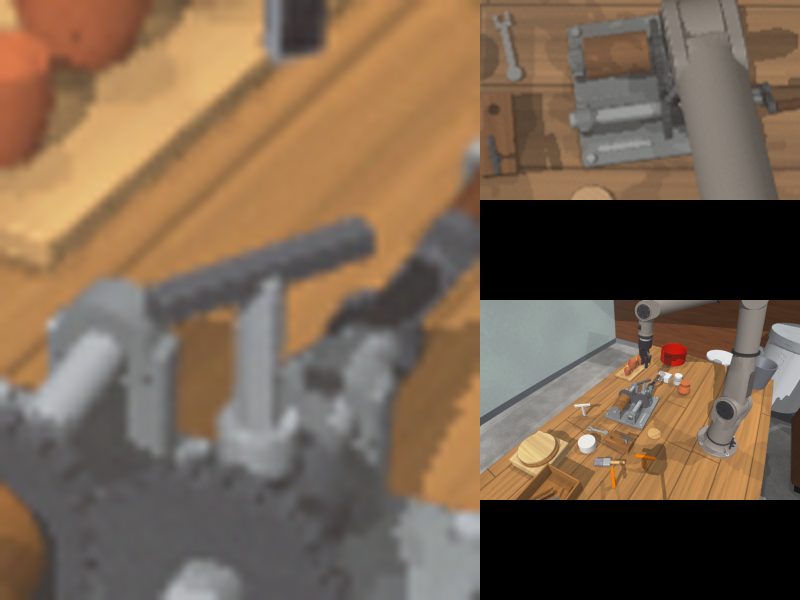

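The key stands upright in the screw (bar centre at crop (262,265), head at (258,440)). The crank is unmoved and the gripper is clear.

```bash
python3 - <<'E'
from h import *
print(bot.hand_in())
E
```

```text
the job is handed in; nothing more can be done
None
```

The gear is clamped and the job is handed in at about 23 s. `hand_in` gave no verdict, so success rests on the checks below.

**What I did**
- I turned the crank 0.94 rad, so the flat faces up.
- I took the larger key from the stand and turned it about 0.3 rad anticlockwise until it dropped into the socket.
- I turned it 2.5 rad clockwise in small steps, then let go and backed off upwards.

**Last checks**
- **Flat:** the crank grip was at about -0.48 rad in the top view and -0.45 to -0.5 rad in the side view, against the ideal -0.5. I measured this before tightening. In the last picture the crank looks unmoved.
- **Seating:** a test press met a hard stop at 22 N, and about 18 mm of shank is in the socket. In the last picture the key stands upright at the same depth.
- **Torque:** the readings climbed at about 0.4 N m per rad after contact, as expected, to a final average of 0.37 N m. By the figures given, that is about 100 N on the nose.
- **Clearance:** the gripper is well above the key and reads near zero force. No bystander looks moved. The small key was seen in its hole after the lift, but I did not measure either.

**What disagreed**
- Before contact the torque averaged about 0.12 N m, below the stated 0.15 to 0.2. The sensor may read low by 0.03 to 0.07 N m, so the true final torque could be 0.40 to 0.44 N m.
- The offset of the key in the jaws came out with opposite signs in the two side pictures (about 1 mm). It did not stop the key seating.

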